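# Hang the meat mallet in its sprung ring

## Task

The washed meat mallet stands head-up in the draining cup. Lift it out, slide its handle down through the ring of the holder and press gently until the underside of the head sits fully down on the ring, then let go so that it hangs there upright. The ring's arm is set to a different length and angle each time, so find the ring by feel or by eye; never push or knock hard against the holder (no more than about 20 N), and leave the mug, the glass and the tin where they stand.

Things in the scene. Friction and masses are not known exactly. Their poses are not given: they have to be found in the camera images.
- mallet: Meat mallet, about 200 g (140 to 280 g), starting head-up and leaning slightly in the cup. Origin at the centre of the handle's lower end, +z up the handle to the head. Round wooden handle 20 mm in diameter, z 0 to 100 mm, its lower end chamfered by 1.5 to 2 mm.
- mallet_head (a point): Centre of the mallet's metal head, 121 mm up from the handle's end; axes as the mallet's. The head is a block 60 mm along x, 36 mm along y (pinch it here), 42 mm tall (z 100 to 142 mm of the mallet), with blunt teeth on its two x ends.
- cup: White draining cup, fixed to the worktop. Origin at the centre of its underside, z up. Foot 72 mm wide; tube 38 mm outside, bore 28 mm, rim 75 mm above the worktop, floor about 6 mm above it.
- holder: Steel holder, fixed to the worktop. Origin at the centre of the underside of its round foot (90 mm wide), z up. A slim post carries a clamp block (top at z 119 mm, within 15 mm of the post's axis). A flat telescopic swivel arm 12 mm wide, at z about 110 mm, runs out of it roughly along the holder's +x; on its end sits a level round ring (see ring_line).
- ring_line (a point): Fixed point on the holder at x 87, y 0, z 125 mm: the MIDDLE of where the ring may be, not the ring. Axes as the holder's. The ring's centre is 62 to 112 mm from the post's axis, and up to 10 degrees either side of the holder's +x; no reading gives it. Ring: 40 mm outside, bore 24 mm, 18 mm tall, top at z 125 mm. The arm stays as set under pushes below about 25 N.
- ring_drag (a point): 9 mm below ring_line (z 116 mm): the level of three spring balls in the bore. They must be spread by the handle and drag on it by some 4 to 10 N all the way, so the mallet does not drop home by itself (at most it creeps). The ring yields downward about 2 N per mm, up to 12 mm, and springs back. Fully home, the head's underside lies on the ring, the handle's end about 24 mm over the worktop.
- mug_1: White mug with a handle, 95 mm tall, bystander. Origin at the centre of its underside.
- glass_1: Clear drinking glass, 76 mm wide, 86 mm tall, bystander. Origin at the centre of its underside.
- tin_1: Low food tin, 75 mm wide, 58 mm tall, bystander. Origin at the centre of its underside.
There are look-alikes about, which are no part of the job. There is more than one size of the mallet; the job needs the smallest.

How it is judged:
By the outcome, as a careful person would: the job done as asked, in the order asked, and still so for the second after the job is handed in, with the robot touching nothing.
It also fails if it takes over 72 s, if anything falls off the work surface, if the arm or the gripper's body presses on something with over 40 N, if the wrist force passes 120 N, or if a joint passes its speed limit or range.

## Robot

A 6-joint arm with a two-finger parallel gripper is mounted at the origin on a cart in front of the work surface, level with it; the furniture and walls round the work are solid. World frame = base frame: x ahead of the robot, y to its left, z up, the work surface at z = 0. Lengths are in mm, angles in rad, forces in N, time in s.
With the tool pointing down it reaches from about 350 to 975 mm from the base axis. Payload 7.1 kg.
Tool frame: the origin (TCP) lies on the front face of the gripper's body, between the roots of the fingers; the fingertips stand 80 mm ahead of it and the grasp point (between the pads) lies 61 mm ahead of it (env.tips_ahead is the distance from the TCP to the fingertips, in mm); z points along the fingers, y is the line along which they close (so a half turn about z gives the same grasp; the last joint's range is limited). The gripper opens to 88 mm and grips with 3 to 60 N. Pads are 20 mm wide; open, the fingers measure 115 mm over their backs; the gripper's body (75 mm by 178 mm) begins 61 mm behind the grasp point.
Start: joints at [1.26, 0.423, 1.63, -0, 1.089, -0.019], TCP at [179.766, 598.573, 302.675] pointing down, gripper open.
Joint ranges: [-3, 3], [-0.9, 2.11], [0.09, 2.58], [-1.31, 4.45], [0.11, 2.69], [-2.54, 2.54]. Speed limits (rad/s): [2.39, 2.39, 3.01, 3.14, 3.14, 3.14].

## Interface

Orientations are given as a unit quaternion [x, y, z, w].
In Python, from station import env, set_gripper, viewer, workorder gives the robot as it stands. Calls block until the motion is done:
- env.reach(position, orientation): joint-space move of the TCP to a pose.
- env.move_l(position, rot=None, rate=150, f_stop=None): straight line of the TCP; rot=None keeps the orientation; rate is the mean speed in mm/s. With f_stop (N) it stops when the force on the tool has changed by that much, and returns True; else False.
- env.move_joints(angles): joint-space move.
- set_gripper(opening): finger opening in mm; the grip force is fixed at half the most; returns when the fingers have stopped.
- env.hold(seconds).
- env.ik(position, orientation): joint angles nearest the present ones, or None.
- env.read_state(): the state.
- viewer.camera(name): name is "scene" or "top" or "wrist"; returns the picture (384x512x3 uint8, blue, green, red); there is no depth.
- viewer.camera_params(name): a dict with "fx", "fy", "cx", "cy" (pixels), "dist" ([k1, k2, p1, p2, k3] as OpenCV has them; the pictures are not rectified), "pose" (4x4, takes a point from camera to world coordinates); the wrist camera has in their place "tool_from_camera" (4x4, takes a point from camera to tool coordinates, whose origin is the TCP and whose axes are the flange's). Camera axes: x right, y up, looking along -z (the intrinsics and any distortion apply to the point x, -y, -z); pixel columns grow to the right and rows downward; lengths in mm; the calibration is good to about 2 mm. A picture is of the moment at which its call begins: read the wrist's pose just before it. camera_params takes no time and is no camera call.
A pose or a line that the arm cannot do raises env.IKError and nothing moves.
- workorder.sign_off(): hands the job in; it is judged then, once.
The state is a dict: "time_s": time; "qpos": joint angles; "dq": joint speeds; "tau": joint torques, N m; "tool_pos": TCP position; "orientation": TCP orientation; "force": force on the tool from outside, world axes, zero at the start; "wrist_torque": the same for the moment, N m; "width": finger opening in mm; "grip_force": force on a finger pad.
Only numpy, scipy, OpenCV 4.12 (cv2) and the standard library are available. Lean on these libraries where they do the work, as an engineer would, in place of code of your own. Each camera call takes 0.05 s, during which the arm holds its last target. There are 200 camera calls.

## Working session

There is one attempt and no reset: what is moved stays moved. The work goes in short steps, each a Python script; the robot and the scene stay as the last script left them, time stands still between calls to the robot, and variables do not carry over. Pictures are saved under pics/ and viewed, at most 10 in all, crops included, and the job is handed in when it is done.

```bash
mkdir -p pics; ls; python3 - <<'E'
from station import env, viewer
import cv2, numpy as np
for n in ("scene","top"):
    im=viewer.camera(n); cv2.imwrite(f"pics/{n}0.png",im)
    p=viewer.camera_params(n); print(n,{k:(np.round(v,4).tolist()) for k,v in p.items()})
print(viewer.camera_params("wrist")); s=env.read_state(); print(s)
a=cv2.imread("pics/scene0.png");b=cv2.imread("pics/top0.png")
E
```

```text
pics
scene {'fx': 438.2462, 'fy': 438.2462, 'cx': 254.4458, 'cy': 197.199, 'dist': [-0.0312, 0.0, 0.0, 0.0, 0.0], 'pose': [[0.7255, 0.5202, -0.4507, 115.2744], [-0.6881, 0.5608, -0.4604, -326.1129], [0.0132, 0.6441, 0.7648, 911.006], [0.0, 0.0, 0.0, 1.0]]}
top {'fx': 410.8338, 'fy': 410.8338, 'cx': 254.8207, 'cy': 193.5167, 'dist': [-0.1323, 0.0, 0.0, 0.0, 0.0], 'pose': [[-0.0262, 0.9791, -0.2018, 398.3222], [-0.9997, -0.0262, 0.0027, 156.3505], [-0.0027, 0.2018, 0.9794, 1060.5873], [0.0, 0.0, 0.0, 1.0]]}
{'fx': 276.1679082325488, 'fy': 276.1679082325488, 'cx': 257.5026735601107, 'cy': 193.95639807712078, 'dist': array([-0.04965282,  0.        ,  0.        ,  0.        ,  0.        ]), 'tool_from_camera': array([[-8.56485156e-04,  9.70837637e-01,  2.39736417e-01,
         6.57786255e+01],
       [ 9.99999622e-01,  8.67497316e-04,  5.95895593e-05,
        -1.88800444e-01],
       [-1.50118911e-04,  2.39736377e-01, -9.70838013e-01,
        -8.34442162e+01],
       [ 0.00000000e+00,  0.00000000e+00,  0.00000000e+00,
         1.00000000e+00]])}
{'time_s': 0.1, 'qpos': array([ 1.26001642e+00,  4.23777349e-01,  1.63057560e+00, -2.80426825e-05,
        1.08858552e+00, -1.89898984e-02]), 'dq': array([ 0.00075491, -0.00073551, -0.00361503, -0.00140935, -0.0004399 ,
        0.00123064]), 'tau': array([ 9.07719732e-04, -5.45617282e+01, -2.74326164e+01,  6.45196787e-02,
        1.87918218e-02, -4.29430622e-05]), 'tool_pos': array([179.65265989, 598.23413233, 301.98619907]), 'orientation': array([ 1.45371508e-01,  9.89376911e-01, -6.65819124e-04, -9.82004811e-05]), 'force': array([0.37964658, 0.00182492, 0.94225005]), 'wrist_torque': array([-0.01975449, -0.00649955,  0.00577675]), 'grip_force': 0.0, 'width': 87.82943534457979}
```

View pics/scene0.png

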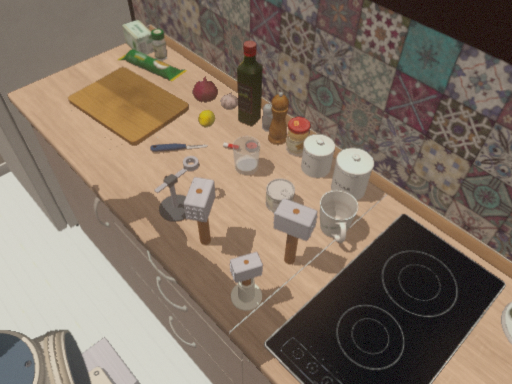

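View pics/top0.png

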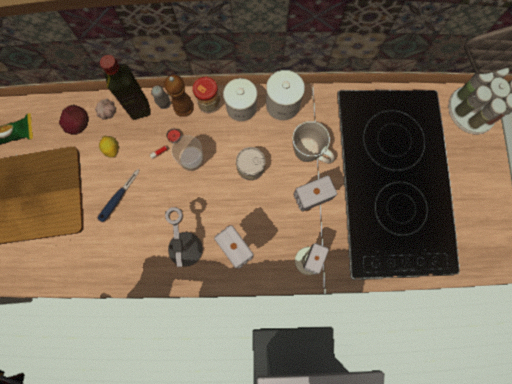

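The scene shows three mallets, with heads at (200,197), (295,218) and (246,267). The one at (246,267) has the smallest head and stands in the white cup at (246,295), so it fits the description. The holder foot is at (175,208) and the ring at (191,163). In the top view the cup mallet is at (316,258), the ring at (175,215) and the post foot at (185,249). I'll confirm in an enlarged crop.

```bash
cat > h.py <<'E'
import numpy as np, cv2
from station import env, set_gripper, viewer, workorder
from scipy.spatial.transform import Rotation as R
def cam(n, st=None):
    p=viewer.camera_params(n)
    if n=="wrist":
        T=np.eye(4);T[:3,:3]=R.from_quat(st["orientation"]).as_matrix();T[:3,3]=st["tool_pos"]
        T=T@p["tool_from_camera"]
    else: T=np.array(p["pose"])
    K=np.array([[p["fx"],0,p["cx"]],[0,p["fy"],p["cy"]],[0,0,1]])
    return K,np.array(p["dist"]),T
def px2w(c,uv,z):
    K,d,T=c
    q=cv2.undistortPoints(np.array([[uv]],float),K,d)[0,0]
    r=T[:3,:3]@[q[0],-q[1],-1]
    return T[:3,3]+r*(z-T[2,3])/r[2]
def w2px(c,P):
    K,d,T=c
    P=(np.atleast_2d(P)-T[:3,3])@T[:3,:3]
    return cv2.projectPoints(P*[1,-1,-1],np.zeros(3),np.zeros(3),K,d)[0][:,0]
def down(a): # tool y axis (closing) at world angle a
    c,s=np.cos(a),np.sin(a)
    return R.from_matrix(np.array([[s,c,0],[-c,s,0],[0,0,-1.]]).astype(float)).as_quat()
E
python3 - <<'E'
from h import *
s=cv2.imread("pics/scene0.png");t=cv2.imread("pics/top0.png")
A=cv2.resize(s[245:315,205:285],None,fx=5,fy=5,interpolation=cv2.INTER_CUBIC)[:300]
A=cv2.resize(s[245:315,206:286],(400,350),interpolation=cv2.INTER_CUBIC)
B=cv2.resize(t[230:290,285:345],(350,350),interpolation=cv2.INTER_CUBIC)
C=cv2.resize(t[200:270,150:210],(200,233),interpolation=cv2.INTER_CUBIC)
o=np.zeros((590,750,3),np.uint8);o[:350,:400]=A;o[:350,400:]=B;o[355:588,:200]=C
cv2.imwrite("pics/crop.png",o)
c=cam("top");k=cam("scene")
print("head top",px2w(c,(316,258),148),px2w(k,(247,262),148))
print("cup rim?",px2w(k,(246,290),75))
print("ring",px2w(c,(175,215),125),px2w(k,(191,163),125))
print("clamp",px2w(c,(179,246),119),"foot",px2w(c,(185,249),5),px2w(k,(175,208),5))
for n,a,z in(("mug",(312,140),95),("glass",(188,152),86),("tin",(250,163),58),("bigA",(233,246),180),("bigB",(316,192),180)):print(n,px2w(c,a,z))
E
```

```text
head top [437.35704462  22.54801063 148.        ] [435.75102623  18.98844737 148.        ]
cup rim? [417.86838785   2.8219695   75.        ]
ring [545.33463506 339.7679211  125.        ] [538.9571958  336.46114251 125.        ]
clamp [474.01981915 331.05231704 119.        ] foot [475.16337158 336.61298018   5.        ] [469.50361983 335.01871461   5.        ]
mug [728.84156675   8.57175752  95.        ]
glass [709.0083685  317.06680861  86.        ]
tin [684.14417997 163.75397177  58.        ]
bigA [466.52128681 203.58681631 180.        ]
bigB [579.60275951  19.5757575  180.        ]
```

View pics/crop.png

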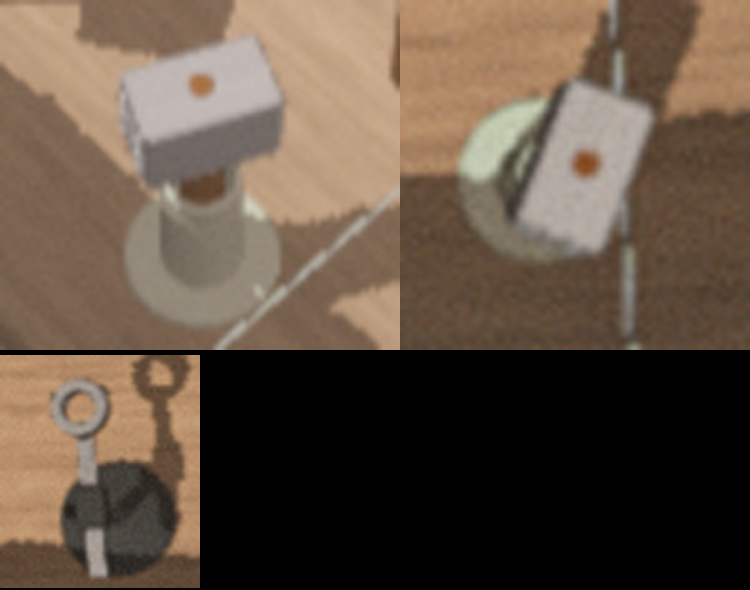

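The crop confirms it: the smallest mallet stands in the cup, leaning, with its head top centre at top-view pixel (317,258) and its long axis at about -22°. Next I'll take close wrist views of the ring and the mallet, each from two opposite yaws so that camera bias cancels.

```bash
sed -i 's/\[\[s,c,0\],\[-c,s,0\]/[[-s,c,0],[c,s,0]/' h.py
cat > v.py <<'E'
from h import *
import pickle
c=cam("top")
hd=px2w(c,(316.9,257.9),148);cup=px2w(c,(309.2,260.9),3);cup2=px2w(cam("scene"),(246.4,296.6),3)
print("head",hd,"cup",cup,cup2)
out=[]
for p,z,a in(((542,338),125,-.5),((542,338),125,2.64),((436,21),148,-1.95),((436,21),148,1.19)):
    env.reach([*p,z+200],down(a)); env.hold(.15)
    s=env.read_state(); im=viewer.camera("wrist"); out.append((s,im)); print(s["time_s"],s["tool_pos"])
pickle.dump(out,open("v.pkl","wb"))
o=np.vstack([np.hstack([cv2.resize(i[1][117:267,157:357],(400,300),interpolation=cv2.INTER_CUBIC) for i in out[k:k+2]]) for k in(0,2)])
cv2.imwrite("pics/w1.png",o)
E
python3 v.py
```

```text
head [437.51151659  20.53829222 148.        ] cup [436.74924672  19.11936599   3.        ] [433.23696364  18.25921783   3.        ]
1.8917 [541.40484528 338.88372946 324.94183454]
4.7417 [542.00149455 338.00548932 325.00834482]
8.3333 [436.05397263  21.07190775 347.97270309]
11.1833 [435.99584123  21.00282769 347.98884359]
```

View pics/w1.png

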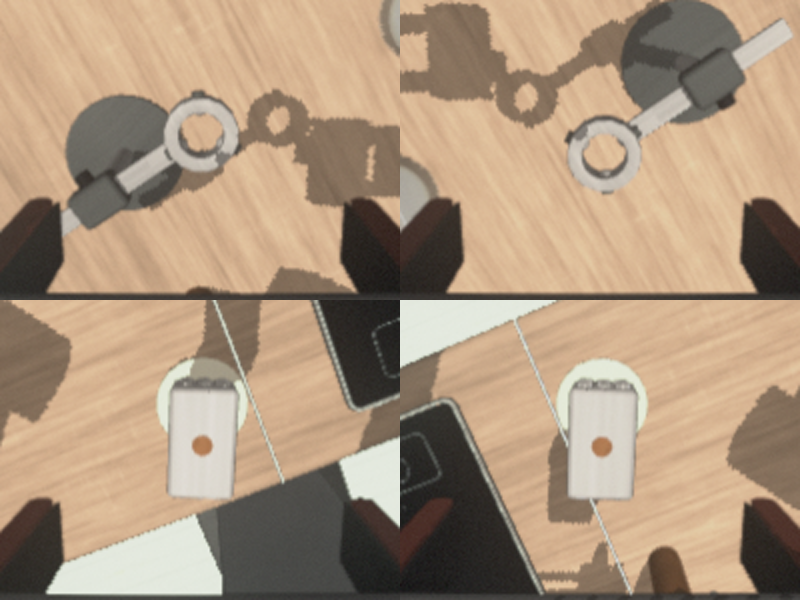

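Top row: the ring's outer circle is centred at about (202,133) in the left tile and (204.5,154) in the right one. Bottom row: the mallet head is nearly square to the tool, with its dot at (202,146) in both tiles.

```bash
cat > m.py <<'E'
from h import *
import pickle
V=pickle.load(open("v.pkl","rb"))
f=lambda k,uv,z:px2w(cam("wrist",V[k][0]),(uv[0]/2+156.75,uv[1]/2+116.75),z)
r=[f(0,(202,133),125),f(1,(204.5,154),125)]
h=[f(2,(202,146),148),f(3,(202,147),148)]
# cup foot: visible left/right edges in views 3,4
ft=[f(2,((157+248)/2,403-300),4),f(3,((557+648)/2-400,403-300),4)]
ax=[f(2,(238,90),148)-f(2,(235.5,196),148),f(3,(237,88),148)-f(3,(635,198),148) if 0 else f(3,(237,88),148)-f(3,(234,198),148)]
ax2=[f(2,(174,90),148)-f(2,(168,196),148),f(3,(170,88),148)-f(3,(168,198),148)]
sz=[f(2,(238,90),148)-f(2,(174,90),148)]
for n,v in(("ring",r),("head",h),("foot",ft)):print(n,np.round(v,1).tolist(),np.mean(v,0).round(1))
print([np.degrees(np.arctan2(a[1],a[0])).round(1) for a in ax+ax2],[np.linalg.norm(a).round(1) for a in ax+ax2+sz])
E
python3 m.py
```

```text
ring [[544.9, 345.3, 125.0], [542.8, 342.2, 125.0]] [543.8 343.7 125. ]
head [[436.4, 21.0, 148.0], [436.2, 20.9, 148.0]] [436.3  20.9 148. ]
foot [[437.2, 20.0, 4.0], [434.8, 22.0, 4.0]] [436.  21.   4.]
[np.float64(-22.2), np.float64(157.4), np.float64(-25.7), np.float64(156.3)] [np.float64(57.2), np.float64(59.4), np.float64(57.3), np.float64(59.4), np.float64(32.9)]
```

```bash
python3 - <<'E'
from h import *
q=down(1.165)
env.move_l([436.3,20.9,260],q,200)
print(env.move_l([436.3,20.9,193],rate=80,f_stop=10))
set_gripper(20); s=env.read_state(); print(s["width"],s["grip_force"],s["tool_pos"],s["force"],s["wrist_torque"],s["time_s"])
env.move_l([436.3,20.9,290],rate=70,f_stop=15)
env.move_l([436.3,20.9,420],rate=200)
env.hold(.3)
s=env.read_state(); print(s["width"],s["tool_pos"],s["force"],s["wrist_torque"],s["time_s"])
tcp=s["tool_pos"]
A=viewer.camera("scene");B=viewer.camera("top")
o=[]
for n,im in(("scene",A),("top",B)):
    c=cam(n); P=w2px(c,[tcp+[0,0,-61-126],tcp+[0,0,-61-26]]); print(n,P)
    u,v=P.mean(0).astype(int); u=min(max(u,50),462);v=min(max(v,50),334)
    o.append(cv2.resize(im[v-50:v+50,u-50:u+50],(400,400),interpolation=cv2.INTER_CUBIC)); print("crop origin",u-50,v-50)
cv2.imwrite("pics/held.png",np.hstack(o))
E
```

```text
False
36.08835060396945 29.929886162281036 [436.30920919  20.89506681 193.01060227] [-0.85457021  0.05010139  0.54940725] [-0.04639383  0.00105641  0.03534561] 13.6583
35.82144995126152 [436.09281293  20.89450566 419.15448654] [-0.69346914  0.89076185 -1.46579679] [-0.03327612  0.021917    0.01023298] 16.2917
scene [[246.45113868 237.51117258]
 [246.40732465 203.86384272]]
crop origin 196 170
top [[322.86178602 256.60180193]
 [331.88814186 253.70390262]]
crop origin 277 205
```

View pics/held.png

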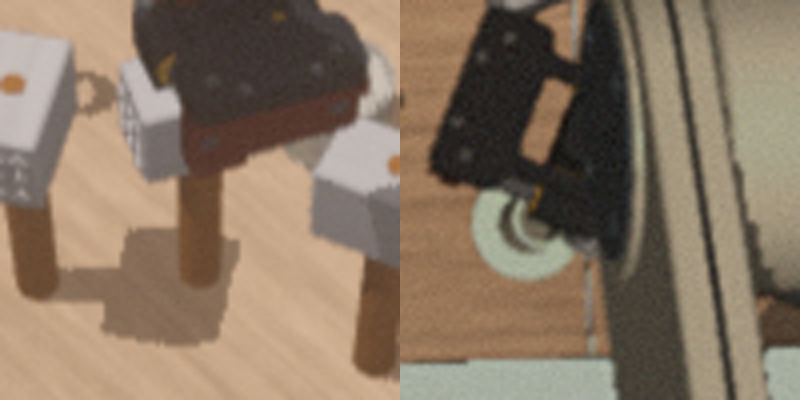

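The handle hangs vertically: its centreline is at crop x≈200, which is (246,~238), as predicted. The grasp is good, so I'll go above the ring and look again.

```bash
python3 - <<'E'
from h import *
env.reach([543,342.5,420],down(2.64))
env.move_l([543,342.5,326],rate=150); env.hold(.5)
s=env.read_state(); print(s["tool_pos"],s["force"],s["wrist_torque"],s["width"],s["time_s"])
o=[]
tcp=s["tool_pos"]
for n,S in(("scene",45),("wrist",120)):
    im=viewer.camera(n);c=cam(n,s); P=w2px(c,[tcp+[0,0,-187],[tcp[0],tcp[1],125]]); print(n,P)
    u,v=P[1].astype(int); u=min(max(u,S),512-S);v=min(max(v,S),384-S)
    o.append(cv2.resize(im[v-S:v+S,u-S:u+S],(400,400),interpolation=cv2.INTER_CUBIC)); print("origin",u-S,v-S)
    # expected ring circle overlay-free
cv2.imwrite("pics/over.png",np.hstack(o))
E
```

```text
[543.01450578 342.51902706 326.15245051] [-0.37575286 -0.06283575 -1.34031476] [ 0.07908632  0.02062943 -0.01732372] 35.80424979917022 18.95
scene [[190.22832605 156.93934254]
 [190.78080532 160.95531025]]
origin 145 115
wrist [[256.88737903 192.51173202]
 [256.90978036 189.36004865]]
origin 136 69
```

View pics/over.png

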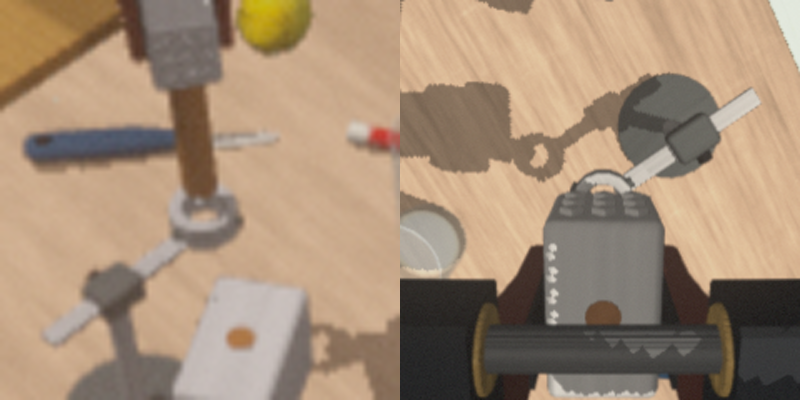

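In the wrist view the ring's arc peaks at (203,170 in the tile), within about 1 mm of where it should be. The handle end is just above the bore, so I'll descend by feel.

```bash
python3 - <<'E'
from h import *
def rep(t):
    s=env.read_state(); print(t,s["tool_pos"].round(2),s["force"].round(2),s["wrist_torque"].round(3),round(s["width"],1),round(s["time_s"],1))
x,y=543,342.5
rep(0)
hit=env.move_l([x,y,308],rate=25,f_stop=4); rep(hit)
if not hit:
    for z in(304,300,296,290):
        hit=env.move_l([x,y,z],rate=20,f_stop=13); rep(hit)
        if hit: break
E
```

```text
0 [542.98 342.52 326.02] [-0.3   0.07 -1.41] [ 0.084  0.018 -0.013] 35.7 19.1
False [543.09 342.54 308.13] [ 0.5  -0.08 -2.23] [ 0.128  0.05  -0.005] 36.0 19.9
False [543.03 342.5  303.9 ] [-0.31 -0.33 -2.39] [0.121 0.044 0.02 ] 36.2 20.3
False [543.33 342.81 300.35] [ 0.62  1.21 -0.15] [ 0.451 -0.18   0.014] 35.6 20.6
False [543.4  342.93 296.72] [1.05 0.5  5.06] [ 0.559 -0.054  0.022] 35.8 21.0
False [543.43 342.87 290.64] [1.   1.23 4.94] [ 0.539 -0.207 -0.015] 36.0 21.4
```

The handle is in the bore, with a steady drag of about 6.5 N and little side load. I'll carry on to seating.

```bash
python3 - <<'E'
from h import *
def rep(t):
    s=env.read_state(); print(t,s["tool_pos"].round(2),s["force"].round(2),s["wrist_torque"].round(3),round(s["width"],1),round(s["time_s"],1)); return s
x,y=543.6,343
for z in(270,250,230,218):
    hit=env.move_l([x,y,z],rate=40,f_stop=9); s=rep(hit)
    if hit: break
if not hit:
  z=s["tool_pos"][2]
  while z>196:
    z-=1.5; hit=env.move_l([x,y,z],rate=15,f_stop=6); s=rep(hit)
    if hit or s["force"][2]>11: break
E
```

```text
False [543.71 343.13 270.11] [0.66 1.06 4.54] [ 0.46  -0.171  0.031] 36.1 22.1
False [543.66 343.1  249.95] [0.81 1.49 4.65] [ 0.603 -0.137  0.008] 35.9 22.7
False [543.64 343.1  229.92] [1.55 1.82 2.87] [ 0.591 -0.193  0.003] 35.9 23.4
False [543.56 343.08 217.77] [1.32 2.9  2.64] [ 0.708 -0.173  0.011] 35.7 23.8
False [543.59 343.04 216.28] [0.81 3.85 3.24] [ 0.679 -0.117 -0.061] 35.9 24.1
False [543.66 343.05 214.79] [0.54 4.12 3.88] [ 0.638 -0.13  -0.011] 35.9 24.3
False [543.63 343.02 213.22] [1.72 3.71 2.48] [ 0.694 -0.201  0.008] 35.9 24.6
False [543.6  343.   211.68] [0.9  3.69 3.37] [ 0.668 -0.14  -0.063] 36.1 24.8
False [543.6  342.97 210.14] [1.46 3.62 3.78] [ 0.773 -0.165  0.023] 35.9 25.1
False [543.6  343.01 208.73] [0.27 2.74 3.6 ] [ 0.682 -0.02   0.019] 35.8 25.3
False [543.58 343.03 207.47] [-0.26  2.7   5.3 ] [ 0.61   0.116 -0.036] 35.8 25.6
False [543.64 343.04 206.3 ] [-0.07  2.23  9.14] [0.497 0.237 0.012] 36.1 25.8
False [543.63 343.04 205.1 ] [-1.27  1.25 10.7 ] [0.504 0.43  0.006] 35.6 26.1
False [543.62 343.07 203.9 ] [-1.33  2.54 13.08] [0.351 0.568 0.009] 36.0 26.3
```

The force rises at 2 N/mm from z≈208, so the head is on the ring. I'll ease off, release, then look.

```bash
python3 - <<'E'
from h import *
def rep(t):
    s=env.read_state(); print(t,s["tool_pos"].round(2),s["force"].round(2),s["wrist_torque"].round(3),round(s["width"],1),round(s["time_s"],1)); return s
env.move_l([543.6,343,209.5],rate=20); rep("eased")
set_gripper(85); rep("open")
env.move_l([543.6,343,330],rate=120); env.hold(.3); s=rep("up")
o=[]
for n,S in(("scene",40),("wrist",75)):
    im=viewer.camera(n);c=cam(n,s); P=w2px(c,[[543.3,342.8,167],[543.3,342.8,125]]); print(n,P)
    u,v=P.mean(0).astype(int)
    o.append(cv2.resize(im[v-S:v+S,u-S:u+S],(400,400),interpolation=cv2.INTER_CUBIC)); print(u-S,v-S)
cv2.imwrite("pics/rel.png",np.hstack(o))
E
```

```text
eased [543.58 343.   209.27] [2.   3.87 3.34] [ 0.77  -0.14  -0.024] 35.8 26.8
open [543.59 342.99 209.53] [-0.46 -0.26 -0.14] [0.082 0.095 0.005] 84.6 27.7
up [543.51 342.95 329.47] [ 0.36 -0.15  0.43] [0.065 0.084 0.035] 84.9 29.2
scene [[189.13134021 148.68868798]
 [190.80124365 160.84221304]]
149 114
wrist [[256.86303877 198.70951128]
 [256.90980946 188.63929661]]
181 118
```

View pics/rel.png

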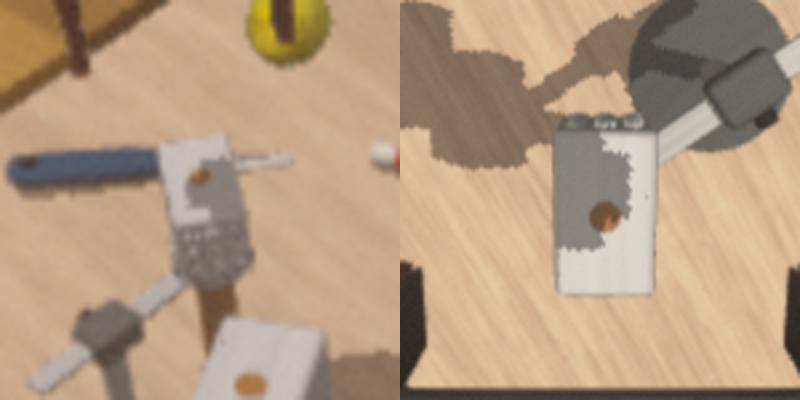

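The mallet hangs with its head on the ring: the top dot is at its expected pixel in the wrist view, and the ring is hidden under the head. As a seating check, I'll press gently on top with closed fingers.

```bash
python3 - <<'E'
from h import *
def rep(t):
    s=env.read_state(); print(t,s["tool_pos"].round(2),s["force"].round(2),s["wrist_torque"].round(3),round(s["time_s"],1)); return s
set_gripper(0)
x,y=543.5,342.8
env.move_l([x,y,256],rate=100); rep(0)
z=256
while z>236:
    z-=1.5; hit=env.move_l([x,y,z],rate=15,f_stop=8); s=rep(hit)
    if hit or s["force"][2]>12.5: break
env.move_l([x,y,250],rate=20); rep("off")
env.move_l([x,y,340],rate=150); env.hold(.3); rep("up")
E
```

```text
0 [543.84 343.01 256.56] [-0.28 -0.22 -0.13] [ 0.064  0.08  -0.03 ] 31.5
False [543.65 342.88 255.02] [-0.94 -0.12 -0.41] [ 0.046  0.029 -0.002] 31.7
False [543.46 342.77 252.99] [0.05 0.59 0.12] [0.055 0.081 0.021] 32.0
False [543.44 342.77 251.34] [0.37 0.32 0.28] [ 0.088 -0.009  0.037] 32.2
False [543.43 342.77 249.86] [-0.13  0.21 -0.33] [0.046 0.08  0.009] 32.5
False [543.44 342.77 248.38] [-1.04 -0.15  0.81] [ 0.136  0.015 -0.006] 32.7
False [543.43 342.77 246.87] [ 0.3  -0.23  0.22] [ 0.054  0.037 -0.006] 33.0
False [543.66 342.91 245.67] [ 0.13 -0.26  0.31] [0.077 0.026 0.002] 33.2
False [543.73 342.9  244.34] [-0.37 -0.15  3.13] [0.051 0.058 0.017] 33.5
False [543.8  342.92 242.97] [-0.12  0.45  5.6 ] [-0.015  0.027  0.009] 33.7
False [543.87 342.94 241.77] [-0.49 -0.81  7.9 ] [-0.083  0.173  0.003] 34.0
False [543.95 342.99 240.62] [-1.39 -0.72  9.59] [-0.221  0.283 -0.012] 34.2
False [543.99 343.   239.42] [-1.62 -1.83 11.59] [-0.248  0.365  0.05 ] 34.5
False [544.07 343.   238.23] [-2.01 -2.69 14.78] [-0.35   0.512  0.001] 34.7
off [543.31 342.68 249.51] [-0.09 -0.01 -0.81] [ 0.093  0.109 -0.04 ] 35.5
up [543.31 342.7  339.1 ] [ 0.08  0.29 -0.49] [0.115 0.162 0.018] 36.6
```

```bash
python3 - <<'E'
from h import *
env.move_l([480,250,400],rate=200)
a=viewer.camera("scene");b=viewer.camera("top")
cv2.imwrite("pics/fin.png",np.hstack([cv2.resize(a[80:320,80:380],(400,320)),cv2.resize(b[60:300,100:400],(400,320))]))
E
```

```text
(no output)
```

View pics/fin.png

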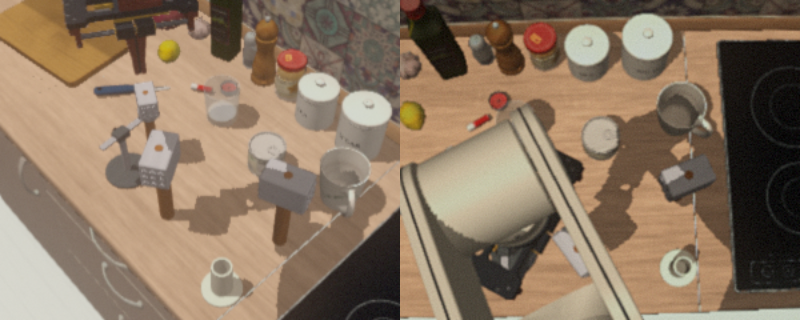

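The cup is empty and the mallet hangs upright in the holder, with its head at (147,98). The mug, glass and tin stand where they were.

```bash
python3 -c "
from h import *
print(workorder.sign_off(), env.read_state()['time_s'])"
```

```text
the job is handed in; nothing more can be done
the job is handed in; nothing more can be done
```

The smallest mallet now hangs upright in the holder with its head fully down on the ring, pushed with at most about 16 N; the mug, glass and tin were not moved, and the job was handed in at about 38 s on the robot's clock.

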